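Set the test range and latch the tilt plate down

TASK

Get the board tester ready: first turn the rotary range selector on the small console three clicks clockwise, then push the tester's spring-lifted tilt plate down by the bare strip along its raised front edge until it lies level and its side catch snaps over and holds it there. Feel for the catch and the stop below it rather than forcing the plate (40 N bends the test pins), keep off the circuit board it carries and leave the other things on the bench where they are.

Things in the scene. Friction and masses are not known exactly. Their poses are not given: they have to be found in the camera images.
- tilt_plate: bare aluminium plate, 197 mm deep x 150 x 6 thick, hinged at its rear. Origin on the hinge axis, mid-thickness; the plate runs 195 mm from there along its own -x to the free front edge; y along the hinge, z out of the plate. Springs hold the front edge up 0.42 rad (24 deg) at a stop. At the strip, pushing takes 3 N at first, 8 to 11 N near level (top 62 mm up).
- tester: grey base plate of the board tester, 210 x 212 x 12 mm, fixed to the bench; origin on the bench, 90 mm in front of the hinge axis; x toward the hinge. Right of the plate (-y) stands a dark steel catch post, 36 x 34 x 79 mm. Its spring bolt snaps over a lug on the plate's right edge (resisting with up to 6 N extra at the strip; 20 N in all is never needed) close to level and then holds the plate.
- tester_catch (a point): foot of the catch post on the tester base plate, 12 mm above the bench. The catch above it is set up to 6 mm higher or lower from one start to the next, so the plate comes to rest up to 2.4 deg off true level; this is not reported. Only about 2 mm below the height at which the bolt snaps over the lug, the lug meets a firm stop: once that is felt, the bolt has snapped.
- board: amplifier circuit board with heat sink and capacitors, carried by the tilt plate: 98 x 112 mm, standing up to 67 mm above the plate, from 19 to 117 mm in front of the hinge. Origin in the middle of its footprint on the plate. Not to be touched.
- press_strip (a point): middle of the bare strip on top of the tilt plate, where to push: 175 mm from the hinge, 20 mm behind the free front edge; the strip is free of the board for 75 mm from the front edge. Axes as the plate's (x to the hinge, y left along the edge, z out of the plate).
- selector_grip (a point): middle of the top of the selector knob's bar, on its vertical axis, 104 mm above the bench. Black knob on a grey console 110 x 100 x 67 mm; the bar is 52 mm long, 14 wide and 30 high (74 to 104 mm above the bench) on a round skirt of 54 mm diameter. The point turns with the knob: x along the bar toward its white pointer, z up.
- selector (a joint): turn of the selector in rad: 0 at the start, in the first of its seven positions, growing clockwise seen from above; one click is 25 deg (0.436 rad), so three clicks are 1.309 rad. About 0.1 N m carries it over a click; let go, it springs into the nearest position. End stops at 0 and 150 deg.
- yellow_screwdriver: bystander: screwdriver with a yellow handle, 165 mm long, lying at the front of the bench; origin under its middle. Not to be moved.
- tape_roll: bystander: roll of black tape, 62 mm across, 19 high; origin under its centre. Not to be moved.
- long_pliers: bystander: long-nose pliers with blue grips, 149 mm long, lying at the front of the bench; origin under its centre. Not to be moved.
Mind the look-alikes: they are no part of the job. What is shaped like the part that bears selector_grip but purple is not meant.

How it is judged:
By the outcome, as a careful person would: the job done as asked, in the order asked, and still so for the second after the job is handed in, with the robot touching nothing.
It also fails if it takes over 58 s, if anything falls off the work surface, if the arm or the gripper's body presses on something with over 40 N, if the wrist force passes 120 N, or if a joint passes its speed limit or range.

ROBOT

A 6-joint arm with a two-finger parallel gripper is mounted at the origin on a cart in front of the work surface, level with it; the furniture and walls round the work are solid. World frame = base frame: x ahead of the robot, y to its left, z up, the work surface at z = 0. Lengths are in m, angles in degrees, forces in N, time in s.
With the tool pointing down it reaches from about 0.35 to 0.85 m from the base axis. Payload 8.1 kg.
Tool frame: the origin (TCP) lies on the centre line of the jaws, within the pads' length; the fingertips stand 14 mm ahead of it and the grasp point (between the pads) lies 5 mm behind it; z points along the fingers, y is the line along which they close (so a half turn about z gives the same grasp; the last joint's range is limited). The gripper opens to 93 mm and grips with 3 to 60 N. Pads are 15 mm wide; open, the fingers measure 128 mm over their backs; the gripper's body (75 mm by 188 mm) begins 65 mm behind the grasp point.
Start: joints at [-75.997, 7.471, 85.268, -0, 87.261, -4.893], TCP at [0.194, -0.568, 0.233] pointing down, gripper open.
Joint ranges: [-169.43, 169.43], [-51.17, 129.36], [1.28, 143.12], [-76.62, 256.62], [0, 156.53], [-152.29, 152.29]. Speed limits (degrees/s): [136.94, 136.94, 159.86, 180, 180, 180].

INTERFACE

Orientations are given as [roll, pitch, yaw] about the fixed x, y, z axes, in that order (R = Rz(yaw) Ry(pitch) Rx(roll)).
In Python, from bench import arm, kinematics, readout, eyes gives the robot as it stands. Calls block until the motion is done:
- arm.move_to(position, orientation): joint-space move of the TCP to a pose.
- arm.move_straight(position, rate=0.15, orientation=None): straight line of the TCP; orientation=None keeps the orientation; rate is the mean speed in m/s.
- arm.move_joints(angles): joint-space move.
- arm.grip(opening): finger opening in m; the grip force is fixed at half the most; returns when the fingers have stopped.
- arm.dwell(seconds).
- kinematics.inverse_kinematics(position, orientation): joint angles nearest the present ones, or None.
- readout.sense(): the state.
- eyes.camera(name): name is "scene" or "top" or "wrist"; returns (picture, depth): 384x512x3 uint8, red, green, blue; 384x512 float32, m along the optical axis (not along the pixel's ray), 0 where there is no reading.
- eyes.camera_params(name): a dict with "fov_y" (degrees; the focal length in pixels is half the picture's height over the tangent of half this angle, whatever the lens; pixels are square), "cx", "cy" (the principal point, pixels), "rvec" (rotation vector, rad) and "tvec" (3), from world to camera coordinates, as OpenCV has them; the wrist camera has in their place "hand_eye" (4x4, takes a point from camera to tool coordinates, whose origin is the TCP and whose axes are the flange's). Camera axes: x right, y down, z forward; pixel columns grow to the right and rows downward; lengths in m; the calibration is good to about 2 mm. A picture is of the moment at which its call begins: read the wrist's pose just before it. camera_params takes no time and is no camera call.
A pose or a line that the arm cannot do raises arm.PlanningError and nothing moves.
- arm.sign_off(): hands the job in; it is judged then, once.
The state is a dict: "time_s": time; "qpos": joint angles; "joint_velocities": joint speeds; "tau": joint torques, N m; "tcp_pos": TCP position; "ee_rot": TCP orientation; "wrist_force": force on the tool from outside, world axes, zero at the start; "moment": the same for the moment, N m; "finger_gap": finger opening in m; "gripper_force": force on a finger pad.
Only numpy, scipy, OpenCV 4.12 (cv2) and the standard library are available. Lean on these libraries where they do the work, as an engineer would, in place of code of your own. Each camera call takes 0.05 s, during which the arm holds its last target. There are 200 camera calls.

## Working session

There is one attempt and no reset: what is moved stays moved. The work goes in short steps, each a Python script; the robot and the scene stay as the last script left them, time stands still between calls to the robot, and variables do not carry over. Pictures are saved under pics/ and viewed, at most 10 in all, crops included, and the job is handed in when it is done.

```bash
ls; mkdir -p pics; cat > h.py <<'E'
import numpy as np, cv2
from bench import arm, kinematics, readout, eyes
from scipy.spatial.transform import Rotation as R
def cam(name):
    s=readout.sense(); p=eyes.camera_params(name); im,d=eyes.camera(name)
    f=im.shape[0]/2/np.tan(np.radians(p["fov_y"])/2)
    if "hand_eye" in p:
        T=np.eye(4);T[:3,:3]=R.from_euler('xyz',s["ee_rot"],degrees=True).as_matrix();T[:3,3]=s["tcp_pos"]
        M=T@np.array(p["hand_eye"])
    else:
        M=np.eye(4);M[:3,:3]=cv2.Rodrigues(np.array(p["rvec"],float))[0];M[:3,3]=np.ravel(p["tvec"]);M=np.linalg.inv(M)
    return im,d,(f,p["cx"],p["cy"],M)
def cloud(d,c):
    f,cx,cy,M=c; v,u=np.indices(d.shape)
    P=np.stack([(u-cx)/f*d,(v-cy)/f*d,d],-1)@M[:3,:3].T+M[:3,3]
    P[d==0]=np.nan; return P
def ray(u,v,z,c):
    f,cx,cy,M=c; r=M[:3,:3]@np.array([(u-cx)/f,(v-cy)/f,1]); return M[:3,3]+r*(z-M[2,3])/r[2]
def save(im,n): cv2.imwrite("pics/"+n,im[...,::-1])
E
python3 - <<'E'
from h import *
for n in("scene","top"):
    im,d,c=cam(n); save(im,n+".png"); np.savez(n,im=im,d=d,f=c[0],cx=c[1],cy=c[2],M=c[3]); print(n,c[3].round(3).tolist(),c[0], (d==0).mean(), eyes.camera_params(n).keys())
print(readout.sense())
E
```

```text
pics
scene [[-0.67, -0.279, 0.688, -0.327], [-0.743, 0.259, -0.618, 0.816], [-0.006, -0.925, -0.381, 0.598], [0.0, 0.0, 0.0, 1.0]] 498.2386094248596 0.0038859049479166665 dict_keys(['fov_y', 'cx', 'cy', 'rvec', 'tvec'])
top [[-0.036, -0.974, 0.224, 0.341], [-0.999, 0.036, -0.003, 0.037], [-0.005, -0.224, -0.975, 1.036], [0.0, 0.0, 0.0, 1.0]] 366.30317861168726 0.004297892252604167 dict_keys(['fov_y', 'cx', 'cy', 'rvec', 'tvec'])
{'time_s': 0.1, 'qpos': array([-7.59997979e+01,  7.51023314e+00,  8.53222772e+01, -1.49468785e-03,
        8.72643751e+01, -4.89290756e+00]), 'joint_velocities': array([ 0.06438136, -0.10052839, -0.15672272,  0.01086491,  0.04976497,
        0.01243051]), 'tau': array([ 9.64734245e-04, -5.61344647e+01, -4.93093407e+01,  7.69859855e-02,
        2.91355076e-02, -6.44617467e-05]), 'tcp_pos': array([ 0.19417379, -0.56718042,  0.23170538]), 'ee_rot': array([-1.79903340e+02, -6.77628307e-03,  1.88931766e+01]), 'wrist_force': array([0.41475237, 1.29949293, 0.33863968]), 'moment': array([ 0.01778201,  0.00131109, -0.00022202]), 'gripper_force': 0.0, 'finger_gap': 0.09276018128486808}
```

View pics/top.png

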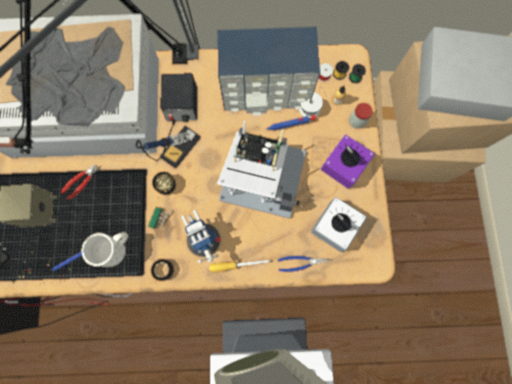

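View pics/scene.png

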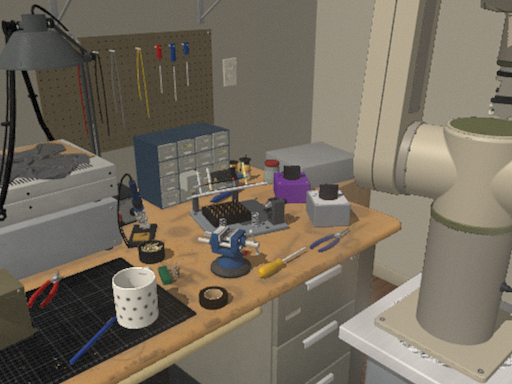

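Two consoles look alike: purple at top-view pixel (349,160) and grey/white at (340,225). The description calls for a grey console with a black knob, so (340,225) is the one. The tester is at (262,172), with its raised front edge nearest the robot. The vise at (201,237), screwdriver at (238,265) and pliers at (302,262) must stay where they are. Next I'll confirm in an enlarged crop and measure.

```bash
python3 - <<'E'
from h import *
z=np.load("top.npz"); im,d=z['im'],z['d']; c=(float(z['f']),float(z['cx']),float(z['cy']),z['M'])
save(cv2.resize(im[115:275,190:400],None,fx=3.7,fy=3.7,interpolation=cv2.INTER_CUBIC),"crop.png")
P=cloud(d,c)
# knob: black points in z 0.08..0.115 around grey console
reg=np.zeros(d.shape,bool);reg[195:255,308:372]=1
k=reg&(P[...,2]>.09)&(P[...,2]<.115)
q=P[k]; print(k.sum(),q.mean(0),q.min(0),q.max(0))
r=cv2.minAreaRect((q[:,:2]*1000).astype(np.float32));print("bar rect",r)
t=reg&(P[...,2]>.058)&(P[...,2]<.076); q=P[t];print("console",cv2.minAreaRect((q[:,:2]*1000).astype(np.float32)))
w=reg&(im.min(2)>190)&(P[...,2]>.07)
print("white",P[w][:10].round(3).tolist(), np.argwhere(w)[:10,::-1].tolist())
# plate
for (u,v) in [(222,180),(245,188),(270,192),(250,178),(232,163),(278,160),(262,178),(240,190),(295,190),(290,205),(228,200),(295,152)]:
    print(u,v,P[v,u].round(3), im[v,u])
E
```

```text
132 [ 0.47702577 -0.19947117  0.10160569] [ 0.45503609 -0.21863976  0.09001321] [ 0.50116689 -0.18087463  0.10770705]
bar rect ((477.9026184082031, -200.44741821289062), (51.394657135009766, 14.494193077087402), 40.779762268066406)
console ((477.9588623046875, -200.93931579589844), (100.22425842285156, 110.4808349609375), 53.60786056518555)
white [[0.538, -0.188, 0.071], [0.521, -0.205, 0.071], [0.52, -0.224, 0.07], [0.509, -0.212, 0.071], [0.507, -0.218, 0.071], [0.507, -0.22, 0.07], [0.506, -0.223, 0.07], [0.505, -0.177, 0.071], [0.5, -0.166, 0.07], [0.489, -0.171, 0.071]] [[334, 201], [341, 207], [348, 207], [344, 211], [346, 212], [347, 212], [348, 212], [331, 213], [327, 215], [329, 219]]
222 180 [0.588 0.107 0.141] [186 189 187]
245 188 [0.566 0.049 0.135] [233 234 232]
270 192 [ 0.553 -0.014  0.136] [227 228 225]
250 178 [0.596 0.036 0.122] [233 235 232]
232 163 [0.642 0.082 0.109] [235 237 232]
278 160 [ 0.653 -0.042  0.088] [162 163 160]
262 178 [0.595 0.004 0.12 ] [205 205 199]
240 190 [0.593 0.065 0.009] [166 170 169]
295 190 [ 0.587 -0.093  0.009] [104 108 109]
290 205 [ 0.53  -0.068  0.078] [94 99 98]
228 200 [0.564 0.101 0.012] [163 171 174]
295 152 [nan nan nan] [101 106 107]
```

View pics/crop.png

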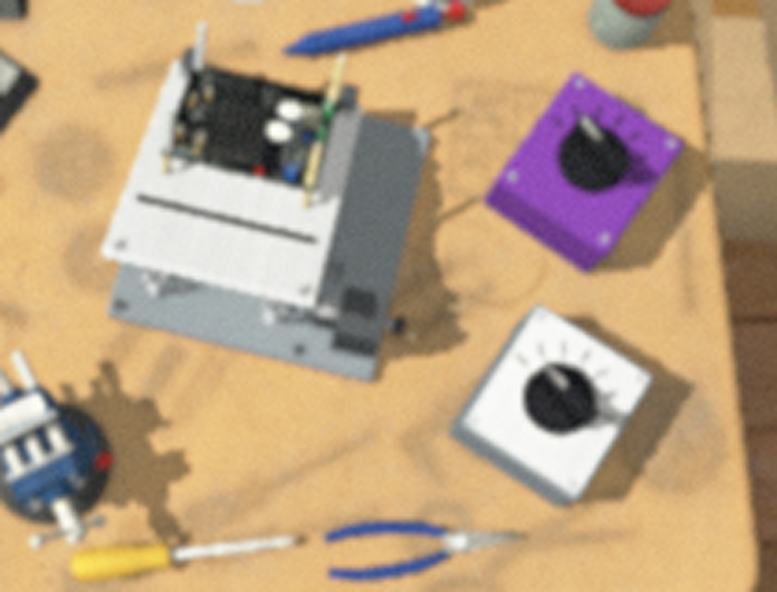

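The crop confirms it: the grey/white console is at crop (560,395), with a black knob whose white pointer points up-left. The purple one at (590,155) is the decoy. The strip runs along the plate's front edge between crop (110,250) and (320,300), with the catch post at (355,310). I'll go above the knob and take a close look.

```bash
python3 - <<'E'
from h import *
arm.move_to([.478,-.2005,.20],[180,0,40.8])
im,d,c=cam("wrist"); save(im,"w1.png"); P=cloud(d,c)
k=(P[...,2]>.095)&(P[...,2]<.112)&(np.hypot(P[...,0]-.478,P[...,1]+.2)<.05)
q=P[k]
if len(q): print(k.sum(),np.median(q[:,2]),cv2.minAreaRect((q[:,:2]*1000).astype(np.float32)))
w=k&(im.min(2)>150); print("white",w.sum(),np.nanmean(P[w],0))
s=readout.sense();print(s["time_s"],s["tcp_pos"],s["qpos"],s["wrist_force"])
# plate from top image
z=np.load("top.npz"); im,d=z['im'],z['d']; c=(float(z['f']),float(z['cx']),float(z['cy']),z['M'])
P=cloud(d,c); m=(im.min(2)>195)&(np.ptp(im.astype(int),axis=2)<15)&(P[...,2]>.07)&(P[...,2]<.16)
m[:,:212]=0;m[:,292:]=0;m[:120]=0;m[215:]=0
m=cv2.morphologyEx(m.astype(np.uint8),cv2.MORPH_OPEN,np.ones((3,3)))>0
q=P[m]; A=np.c_[q[:,:2],np.ones(len(q))]; x=np.linalg.lstsq(A,q[:,2],rcond=None)[0]
r=q[:,2]-A@x; g=abs(r)<.006; x=np.linalg.lstsq(A[g],q[g,2],rcond=None)[0]
n=np.array([-x[0],-x[1],1]);n/=np.linalg.norm(n); print("n",n,"tilt",np.degrees(np.arccos(n[2])),"yaw hinge dir",np.degrees(np.arctan2(-x[1],-x[0])),len(q),g.sum(),x)
# front corners: image px of crop -> rays intersect plane
f,cx,cy,M=c
for cu,cv_ in [(105,253),(322,303),(175,65)]:
    u,v=190+cu/3.7-.37,115+cv_/3.7-.37
    r=M[:3,:3]@np.array([(u-cx)/f,(v-cy)/f,1]);o=M[:3,3]; t=(x[2]+x[0]*o[0]+x[1]*o[1]-o[2])/(r[2]-x[0]*r[0]-x[1]*r[1]); print("corner",(o+t*r).round(4))
E
```

```text
851 0.1039974895132563 ((479.6431884765625, -197.99588012695312), (51.11634063720703, 13.978288650512695), 38.73512268066406)
white 63 [ 0.48836794 -0.19056301  0.10445547]
1.85 [ 0.47781316 -0.20150617  0.20012724] [-2.85232854e+01 -4.22856033e+00  1.00597759e+02 -1.34215669e-02
  8.36142302e+01  2.07633164e+01] [-0.87655554  0.48624452 -0.6259536 ]
n [ 0.38576173 -0.11284382  0.91567142] tilt 23.698741109818247 yaw hinge dir -16.305362191584816 1583 1475 [-0.42128838  0.12323614  0.37012192]
corner [0.5808 0.1169 0.1398]
corner [ 0.5406 -0.0296  0.1387]
corner [0.7484 0.0678 0.0632]
```

View pics/w1.png

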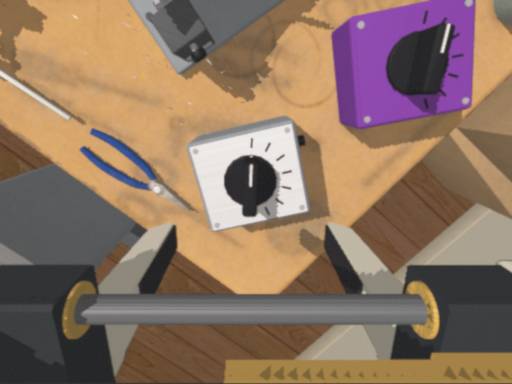

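The wrist view shows the grey console at (250,175) with the pointer bar upright at (250,185). Its white pointer is at the upper end, and the purple decoy is at (410,60). The knob position agrees to within 2 mm across both views, so I'll grip, turn and check.

```bash
python3 - <<'E'
from h import *
p=[.4788,-.1990]; y0=39.5
def rep(t):
    s=readout.sense();print(t,round(s["time_s"],2),s["tcp_pos"].round(4),s["ee_rot"].round(1),s["wrist_force"].round(1),s["moment"].round(2),s["finger_gap"].round(4),s["gripper_force"])
arm.move_straight(p+[.098],rate=.12,orientation=[180,0,y0]); rep("down")
arm.grip(.008); rep("grip")
for a in (25,50,75):
    arm.move_to(p+[.098],[180,0,y0-a]); rep(a)
arm.dwell(.2); rep("set")
arm.grip(.045); rep("open")
arm.move_straight(p+[.20],rate=.15)
im,d,c=cam("wrist"); save(im,"w2.png"); P=cloud(d,c)
k=(P[...,2]>.095)&(P[...,2]<.112)&(np.hypot(P[...,0]-.478,P[...,1]+.2)<.05)
q=P[k]
if len(q): print(k.sum(),cv2.minAreaRect((q[:,:2]*1000).astype(np.float32)))
w=k&(im.min(2)>150); print("white",w.sum(),np.nanmean(P[w],0)); rep("up")
E
```

```text
Traceback (most recent call last):
AttributeError: 'float' object has no attribute 'round'
```

```bash
cat >> h.py <<'E'
def rep(t):
    s=readout.sense();print(t,round(s["time_s"],2),s["tcp_pos"].round(4),s["ee_rot"].round(1),s["wrist_force"].round(1),s["moment"].round(2),round(s["finger_gap"],4),round(s["gripper_force"],1))
E
python3 - <<'E'
from h import *
p=[.4788,-.1990]; y0=39.5
rep("down")
arm.grip(.008); rep("grip")
for a in (25,50,75):
    arm.move_to(p+[.098],[180,0,y0-a]); rep(a)
arm.dwell(.2); rep("set")
arm.grip(.045); rep("open")
arm.move_straight(p+[.20],rate=.15)
im,d,c=cam("wrist"); save(im,"w2.png"); P=cloud(d,c)
k=(P[...,2]>.095)&(P[...,2]<.112)&(np.hypot(P[...,0]-.478,P[...,1]+.2)<.05)
q=P[k]
if len(q): print(k.sum(),cv2.minAreaRect((q[:,:2]*1000).astype(np.float32)))
w=k&(im.min(2)>150); print("white",w.sum(),np.nanmean(P[w],0)); rep("up")
E
```

```text
down 2.85 [ 0.4794 -0.1994  0.0989] [179.9  -0.   39.5] [0.2 0.5 0.5] [ 0.01 -0.    0.06] 0.0929 0.0
grip 4.05 [ 0.4793 -0.1996  0.0981] [179.9  -0.   39.5] [ 3.2 -3.9 -2.9] [-0.68 -0.65 -0.03] 0.0138 30.0
25 4.55 [ 0.4792 -0.1995  0.0981] [179.9  -0.   14.5] [ 3.9 -3.2 -3.5] [-0.59 -0.65 -0.02] 0.0137 30.0
50 5.05 [ 0.4793 -0.1994  0.0981] [ 1.80e+02 -1.00e-01 -1.04e+01] [ 3.3 -3.1 -5.1] [-0.49 -0.69 -0.08] 0.0139 30.0
75 5.55 [ 0.4793 -0.1994  0.0981] [-1.80e+02 -1.00e-01 -3.54e+01] [ 4.3 -3.9 -4.9] [-0.43 -0.8  -0.06] 0.0135 30.0
set 5.75 [ 0.4793 -0.1994  0.0981] [-1.80e+02 -1.00e-01 -3.54e+01] [ 3.3 -3.9 -4.4] [-0.4  -0.82 -0.07] 0.014 30.0
open 6.46 [ 0.4788 -0.199   0.098 ] [-180.     0.   -35.5] [0.6 0.1 0.6] [ 0.07  0.02 -0.04] 0.0452 0.0
876 ((479.00885009765625, -198.65798950195312), (13.74216079711914, 51.58856201171875), 54.13397979736328)
white 88 [ 0.48592243 -0.20329793  0.10432001]
up 7.34 [ 0.4781 -0.1986  0.1985] [ 1.80e+02  1.00e-01 -3.55e+01] [0.1 0.5 0.4] [ 0.12 -0.02  0.01] 0.0453 0.0
```

The knob bar turned from +38.7° to −35.9°, which is 74.6°, or three clicks. Next I'll close the gripper and hover over the strip for a look.

```bash
python3 - <<'E'
from h import *
arm.grip(.0)
arm.move_straight([.52,-.10,.24],rate=.2)
arm.move_to([.577,.039,.23],[180,0,-15.8]); arm.dwell(.2); rep("hover")
im,d,c=cam("wrist"); save(im,"w3.png"); P=cloud(d,c)
m=(im.min(2)>150)&(np.ptp(im.astype(int),axis=2)<25)&(P[...,2]>.08)&(P[...,2]<.16)&(P[...,0]>.5)
xd=np.array([np.cos(np.radians(-15.8)),np.sin(np.radians(-15.8))]);yd=np.array([-xd[1],xd[0]])
q=P[m]; A=np.c_[q[:,:2],np.ones(len(q))]; g=np.ones(len(q),bool)
for _ in range(4):
    x=np.linalg.lstsq(A[g],q[g,2],rcond=None)[0]; g=abs(q[:,2]-A@x)<.003
n=np.array([-x[0],-x[1],1]);n/=np.linalg.norm(n)
s,t=q[g,:2]@xd,q[g,:2]@yd
print(len(q),g.sum(),"tilt",np.degrees(np.arccos(n[2])),"yaw",np.degrees(np.arctan2(-x[1],-x[0])),"s",np.percentile(s,[.2,1,50,99.8]),"t",np.percentile(t,[.2,50,99.8]),"tcp s,t",np.array([.577,.039])@xd,np.array([.577,.039])@yd)
z=A[g]@x; print("z front",z.max())
E
```

```text
hover 9.77 [0.5769 0.0374 0.2301] [180.   -0.  -15.9] [-0.6  0.6 -0.1] [ 0.09  0.01 -0.  ] 0.0005 0.0
16685 15487 tilt 24.027566499944168 yaw -16.408551923874917 s [0.52503488 0.5262262  0.56527032 0.6617442 ] t [0.12636741 0.20080354 0.27427078] tcp s,t 0.5445808526318152 0.1946322042900535
z front 0.1417444908225757
```

View pics/w3.png

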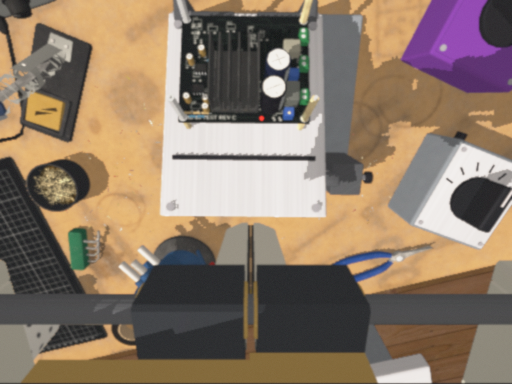

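The wrist view shows the plate with its front edge at row 215 (columns 163–325). The strip below the black line at row 157 is clear, and the board (rows 10–125) is well away from the fingers. The catch post is at (343,172). Now I'll press along the arc in small steps, watching the force.

```bash
cat > press.py <<'E'
from h import *
y=np.radians(-15.8); xd=np.array([np.cos(y),np.sin(y)]);yd=np.array([-xd[1],xd[0]])
def pos(th,r=.176,up=0):
    q=(.7023-r*np.cos(th)+.003*np.sin(th))*xd+.2005*yd
    return [*q,.059+r*np.sin(th)+.003*np.cos(th)+.014+up]
def F(): return np.mean([readout.sense()["wrist_force"][2] for _ in range(3)])
E
python3 - <<'E'
from press import *
arm.move_straight(pos(.42,up=.008),rate=.12,orientation=[180,0,-15.8]); f0=F(); rep("above")
th=.44; log=[]
try:
  while th>-.09:
    th-= .03 if th>.12 else .0035
    arm.move_straight(pos(th),rate=.05 if th>.1 else .02)
    f=F()-f0; s=readout.sense(); log.append((round(s["time_s"],2),round(th,4),round(s["tcp_pos"][2]-.014,4),round(f,1)))
    if f>20 or s["time_s"]>45: break
finally:
  for l in log: print(*l)
rep("end")
E
```

```text
above 10.59 [0.5774 0.0451 0.1563] [-1.80e+02 -1.00e-01 -1.58e+01] [-0.3 -0.2  0.2] [0.02 0.02 0.07] 0.0003 0.0
10.93 0.41 0.1325 3.4
11.19 0.38 0.1275 3.6
11.45 0.35 0.1224 3.8
11.71 0.32 0.1175 3.9
11.97 0.29 0.1125 4.8
12.22 0.26 0.1075 5.3
12.48 0.23 0.1024 5.5
12.74 0.2 0.0974 6.2
13.0 0.17 0.0923 5.7
13.26 0.14 0.0871 7.0
13.52 0.11 0.0821 6.6
13.77 0.1065 0.0819 7.9
14.02 0.103 0.0814 9.8
14.27 0.0995 0.0808 9.3
14.52 0.096 0.0802 9.3
14.77 0.0925 0.0796 9.4
15.02 0.089 0.079 9.6
15.27 0.0855 0.0784 9.9
15.52 0.082 0.0778 9.6
15.77 0.0785 0.0772 8.7
16.02 0.075 0.0767 10.6
16.27 0.0715 0.0761 10.4
16.52 0.068 0.0755 10.6
16.77 0.0645 0.0749 11.2
17.02 0.061 0.0743 11.6
17.27 0.0575 0.0737 10.5
17.52 0.054 0.0731 11.2
17.77 0.0505 0.0724 11.7
18.02 0.047 0.0717 10.9
18.27 0.0435 0.071 9.8
18.52 0.04 0.0703 9.3
18.77 0.0365 0.0696 8.5
19.02 0.033 0.069 8.8
19.27 0.0295 0.0684 9.2
19.52 0.026 0.0678 9.0
19.77 0.0225 0.0671 8.5
20.02 0.019 0.0665 8.9
20.27 0.0155 0.0659 8.1
20.52 0.012 0.0652 7.7
20.77 0.0085 0.0646 7.8
21.02 0.005 0.0639 7.5
21.27 0.0015 0.0633 7.6
21.52 -0.002 0.0626 7.5
21.77 -0.0055 0.062 6.9
22.02 -0.009 0.0616 8.3
22.27 -0.0125 0.061 8.3
22.52 -0.016 0.0604 9.5
22.77 -0.0195 0.0602 13.3
23.02 -0.023 0.06 16.4
23.27 -0.0265 0.0599 21.1
end 23.27 [0.5615 0.0496 0.0739] [-180.    -0.   -15.8] [-7.   0.6 21.3] [-0.07  1.25 -0.  ] 0.0005 10.5
```

A firm stop shows at about 60 mm, where the force climbs 4 N per 0.2 mm. I'll back off gently and check that the plate stays down.

```bash
python3 - <<'E'
from press import *
for th in (-.016,-.006,.004,.02):
    arm.move_straight(pos(th),rate=.03); rep(th)
arm.move_straight(pos(0,up=.16),rate=.15); arm.dwell(.3); rep("up")
im,d,c=cam("wrist"); save(im,"w4.png"); P=cloud(d,c)
sx=P[...,:2]@xd; t=P[...,:2]@yd
g=(sx>.53)&(sx<.565)&(abs(t-.2)<.06)&(P[...,2]<.15)
print("strip z",np.nanpercentile(P[g][:,2],[5,50,95]),g.sum())
q=P[(sx>.51)&(sx<.57)&(abs(t-.2)<.06)&(P[...,2]>.04)&(P[...,2]<.15)];print(np.polyfit(q[:,:2]@xd,q[:,2],1))
im,d,c=cam("top"); save(cv2.resize(im[115:275,190:400],None,fx=3.7,fy=3.7),"t2.png")
o=np.load("top.npz")["im"]; df=np.abs(im.astype(int)-o).sum(2)>90; df[300:]=0
n,_,st,ce=cv2.connectedComponentsWithStats(cv2.morphologyEx(df.astype(np.uint8),cv2.MORPH_OPEN,np.ones((2,2))))
print([(s[:5].tolist()) for s in st[1:] if s[4]>6])
E
```

```text
-0.016 23.52 [0.5614 0.0496 0.0746] [-180.    -0.   -15.8] [-0.7  0.1  9.6] [-0.06  0.09 -0.05] 0.0006 4.8
-0.006 23.77 [0.5615 0.0496 0.0759] [-180.    -0.   -15.8] [ 0.5 -0.4  8.3] [-0.01 -0.08  0.04] 0.0002 4.1
0.004 24.02 [0.5603 0.0497 0.0762] [ 1.80e+02  1.00e-01 -1.58e+01] [-0.7 -0.7  3.2] [0.04 0.15 0.04] 0.0008 1.5
0.02 24.27 [0.5608 0.0496 0.0793] [180.    0.  -15.8] [-0.4  0.5 -0.7] [ 0.05 -0.04  0.01] 0.0007 0.0
up 25.76 [0.5607 0.0496 0.2354] [ 1.80e+02  1.00e-01 -1.58e+01] [-0.4  0.4  1.1] [ 0.04  0.06 -0.03] 0.0006 0.0
strip z [0.06111427 0.06240495 0.06540676] 3250
[0.01493986 0.05439925]
[[180, 64, 125, 223, 14138], [190, 67, 4, 6, 18], [277, 95, 7, 6, 33], [203, 97, 8, 7, 33], [275, 101, 10, 18, 78], [289, 113, 3, 3, 7], [244, 123, 2, 4, 8], [241, 130, 2, 4, 8], [191, 160, 4, 10, 35], [303, 164, 92, 99, 2396], [220, 187, 57, 24, 685], [339, 212, 20, 11, 114], [180, 222, 7, 58, 307], [350, 224, 11, 8, 58], [296, 233, 5, 7, 29], [256, 245, 8, 5, 30], [276, 249, 9, 9, 56], [249, 250, 3, 3, 8], [188, 266, 5, 25, 70], [192, 281, 102, 20, 1500], [297, 287, 5, 4, 15], [184, 291, 7, 6, 37]]
```

View pics/w4.png

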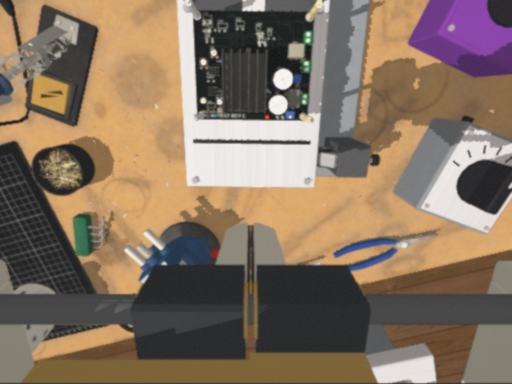

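The plate lies level at 62 mm (within 1°), with the bolt from the post at (345,157) over its right edge. The pliers are untouched, the selector is still three clicks on, and the robot is clear of everything.

```bash
python3 - <<'E'
from h import *
print(arm.sign_off())
E
```

```text
the job is handed in; nothing more can be done
None
```

The job is handed in: the selector went three clicks clockwise (74.6° measured), then the plate was pressed to its stop at about 21 N; after release it stayed down, level to within about 1°, and the board was not touched.

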